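# Stack the lamp filters and hold the shutter open at its mark

### The job

On the lamp stand, lay the blue separator frame squarely on the green filter, then lay the amber glass filter squarely on the separator, setting it down rather than dropping it. Then pull the red knob of the spring-return shutter out until its red pointer lies within the yellow marker's width, and finish while still holding the knob there: do not let go. Leave the yellow marker and the other things on the bench where they are.

Things in the scene. Friction and masses are not known exactly. Their poses are not given: they have to be found in the camera images.
- stand: Fixed beige lamp stand, a box 200 (its x) x 240 (its y) x 60 mm high, upright on the bench at any yaw up to about 15 degrees. Origin: centre of its underside. x points away from the robot, z up. On top, towards +y, a black lamp hood (84 x 40 mm, 25 mm high) carries the green filter; towards -y lie the shutter slide, running along x, and the white scale with the yellow marker.
- carrier (a point): Centre of the top face of the fixed green filter (a plate 100 along the stand's x, 52 along its y, 8 mm thick, dark frame), 93 mm above the bench, at (0, 50, 93) mm in the stand's frame; axes as the stand's. It is clear 33 mm down to the housing at both long sides.
- separator: Loose flat blue plastic frame 100 (x) x 58 (y) x 5 mm thick with a 68 x 30 mm window, about 40 g. Origin: centre of its underside; z up. Starts lying flat on one of two small wooden rests, underside 40 mm above the bench; the upper block of the rest is 80 x 38 mm, 34 mm high on a 6 mm foot (110 x 50 mm), so both long edges overhang by 10 mm. Which rest it is on varies.
- filter: Loose amber glass filter plate in an aluminium frame, 100 (x) x 64 (y) x 8 mm thick, about 0.13 kg. Origin: centre of its underside; z up. Starts flat on the other wooden rest, underside 40 mm above the bench, long edges overhanging by 13 mm.
- knob (a point): Red upright round knob, 20 mm across and 41 mm tall (neck 16 mm across for the lowest 12 mm), on the shutter slide (an aluminium bar 60 x 18 mm and 8 mm thick, whose top is 70 mm above the bench). This point: centre of the knob's underside, about 70 mm above the bench; axes as the stand's. Top of the knob about 111 mm above the bench. Closed, it stands at (35, -75) mm in the stand's frame, and it pulls towards the stand's -x (towards the robot).
- shutter (a joint): Pull-out of the shutter slide in m: 0 closed (its start), grows as the knob is pulled towards the stand's -x, end stop at 0.075. A spring pulls it shut: about 2 N at 0 and 100 N/m more; let go, it returns to 0.
- pointer (a point): Tip of the red pointer bar, 4 mm wide, on the slide beside the knob, on the stand's -y side: at the same stand x as the knob's axis and 27 mm from it towards the stand's -y, about 71 mm above the bench. Moves with the knob.
- mark (a point): Centre of the top of the yellow marker, a block 10 (stand x) x 20 x 5 mm on the white scale, top 66 mm above the bench, 31 mm from the knob's line of travel towards the stand's -y. Its axes are the stand's. The pointer must finish at the same stand x as this point.
- rider (a joint): Setting of the yellow marker along the scale in m, 0.025 to 0.055: the reading of the shutter joint at which the pointer is centred on the marker. It is stiff and must stay as set.
- jar: Bystander: closed jar 52 mm across, 85 mm tall. Origin: centre of its underside.
- puck: Bystander: black resin specimen puck 32 mm across, 22 mm tall. Origin: centre of its underside.
- screwdriver: Bystander: screwdriver 150 mm long lying on the bench. Its x runs along it; origin near its middle, at bench height.
- specimen_box: Bystander: closed white box 70 x 90 x 35 mm. Origin: centre of its underside.
Not all that is in view belongs to the job. Several things have the shape of the separator; the one meant has the colours described above.

How it is judged (in metres and radians):
On the way, in this order (a step that is already met when the one before it is completed fails the run):
1. the separator lies squarely on the green filter, released (horizontal distance between separator and carrier below 0.008 m and z of separator in the frame of carrier between -0.002 and 0.0025 m and angle between separator's own z axis and vertical below 0.06 rad and angle between the x axis of separator and the x axis of stand, either way round below 0.12 rad and linear speed of separator below 0.03 m/s and contact force between the fingers and separator below 0.1 N), for 0.2 s.
2. the amber filter lies squarely on the separator, released (all of step 1 and horizontal distance between filter and carrier below 0.008 m and z of filter in the frame of carrier between 0.003 and 0.0075 m and angle between filter's own z axis and vertical below 0.06 rad and angle between the x axis of filter and the x axis of stand, either way round below 0.12 rad and linear speed of filter below 0.03 m/s and contact force between the fingers and filter below 0.1 N), for 0.2 s.
3. the fingers hold the shutter with its pointer within the yellow marker (x of pointer in the frame of mark between -0.005 and 0.005 m and contact force between the fingers and shutter above 1 N and velocity of joint shutter between -0.02 and 0.02 m/s), for 0.3 s.
At the end, for the whole second after the job is handed in: Separator flat on the green filter and amber filter flat on the separator, both centred within 8 mm, square within 0.12 rad, released and still; shutter pointer still and within 5 mm of the yellow marker's centre along the slide, the fingers pressing on the knob by over 1 N (all of step 2 and all of step 3); the arm keeps its last pose, push and grip.
It fails at once if the amber filter is dropped (falls free faster than 0.5 m/s) (contact force between the fingers and filter below 0.02 N and linear speed of filter above 0.5 m/s).
It fails at once if the yellow marker is shifted by over 5 mm (distance of mark from where it was at the start of the episode above 0.005 m).
It fails at once if a bystander is moved by over 20 mm (distance of any of jar, puck, screwdriver, specimen_box from where it was at the start of the episode above 0.02 m).
It also fails if it takes over 72 s, if anything falls off the work surface, if the arm or the gripper's body presses on something with over 40 N, if the wrist force passes 120 N, or if a joint passes its speed limit or range.

### The arm

A 6-joint arm with a two-finger parallel gripper is mounted at the origin on the work surface. World frame = base frame: x ahead of the robot, y to its left, z up, the work surface at z = 0. Lengths are in mm, angles in rad, forces in N, time in s.
With the tool pointing down it reaches from about 300 to 750 mm from the base axis. Payload 8.5 kg.
Tool frame: the origin (TCP) lies at the very end of the fingers, on their centre line; the grasp point (between the pads) lies 19 mm behind it; z points along the fingers, y is the line along which they close (so a half turn about z gives the same grasp; the last joint's range is limited). The gripper opens to 88 mm and grips with 3 to 60 N. Pads are 18 mm wide; open, the fingers measure 123 mm over their backs; the gripper's body (75 mm by 187 mm) begins 45 mm behind the grasp point.
Start: joints at [1.067, 0.381, 1.297, -0, 1.464, -0.215], TCP at [156.633, 527.206, 238.748] pointing down, gripper open.
Joint ranges: [-3.11, 3.11], [-0.89, 2.33], [0.22, 2.48], [-1.42, 4.56], [0.17, 2.85], [-2.88, 2.88]. Speed limits (rad/s): [2.39, 2.39, 3.14, 3.14, 3.14, 3.14].

### API

Orientations are given as a unit quaternion [x, y, z, w].
In Python, from bench import env gives the robot as it stands.
- The arm moves only by the tool jog_arm, never from a script. Its argument "moves" is a list of rows, each an object with "translation": the shift along the world's x, y, z normalised to -1 to 1, where 1 is 0.8 m, a list of three; "rot": the turn, a rotation vector about the world's x, y, z normalised to -1 to 1, where 1 is 0.5 rad, a list of three. In form: [{"translation": [dx, dy, dz], "rot": [ax, ay, az]}, ...]. A call has 1 to 20 rows; each row is the pose to reach, as a shift and turn from the pose commanded when the call began; what a row does not reach only later rows make up. A row lasts 1/12 s, in which the tool goes at most 41.7 mm and 7.16 degrees, less where a joint would pass 70% of its speed; a pose out of reach is approached as far as the arm can. A call with a number of a shift or a turn outside -1 to 1 is refused whole. A call with a gripper value outside its range is refused whole. "gripper" is the opening, from -1 (shut) to 1 (fully open), set as the call begins (left out, the last holds). The fingers move at their own pace and stop on an object; "squeeze" is the grip in N (left out, the last holds). Time passes only in rows, so rows that repeat a pose let the fingers close. It gives the time, the measured TCP pose, the force, the opening and the grip force at its end, in the units of the state.
- env.get_obs(): the state, without advancing time (a new reading comes with each control period).
- env.capture(name): name is "side" or "top"; returns a dict with "color" (384x512x3 uint8, red, green, blue), "fx", "fy", "cx", "cy" (pixels), "R" (3x3) and "t" (3): a world point X has camera coordinates R X + t. Camera axes: x right, y down, z forward; pixel columns grow to the right and rows downward; lengths in mm; the calibration is good to about 2 mm. A picture is of the moment at which its call begins. There is no depth.
- env.job_done(): hands the job in; it is judged then, once.
The state is a dict: "t": time; "qpos": joint angles; "qd": joint speeds; "joint_efforts": joint torques, N m; "ee_pos": TCP position; "orientation": TCP orientation; "force": force on the tool from outside, world axes, zero at the start; "wrist_torque": the same for the moment, N m; "finger_gap": finger opening in mm; "finger_force": force on a finger pad.
Only numpy, scipy, OpenCV 4.12 (cv2) and the standard library are available. Lean on these libraries where they do the work, as an engineer would, in place of code of your own. Each camera call takes 0.05 s, during which the arm holds its last target. There are 200 camera calls.

## Working session

There is one attempt and no reset: what is moved stays moved. The work goes in short steps, Python scripts to look and compute and a tool call to move; the robot and the scene stay as the last step left them, time stands still between calls to the robot, and variables do not carry over. Pictures are saved under pics/ and viewed, at most 10 in all, crops included, and the job is handed in when it is done.

Besides the shell and the picture viewer there is one more tool, called after "Request:" by a JSON object that holds its "op" and its "data", one argument or row to a line. jog_arm: Moves the arm, as the interface text tells. Its arguments: {"type":"object","properties":{"moves":{"type":"array"},"gripper":{"type":"number"},"squeeze":{"type":"number"}},"required":["moves"]}

```bash
mkdir -p pics && ls
python3 - <<'E'
from bench import env
import cv2,pickle
o=env.get_obs();print({k:o[k] for k in('t','ee_pos','orientation','finger_gap','force')})
for n in('top','side'):
    c=env.capture(n);pickle.dump(c,open(n+'.pkl','wb'));cv2.imwrite(f'pics/{n}0.png',cv2.resize(c['color'][...,::-1],(768,576),interpolation=cv2.INTER_CUBIC))
    print(n,c['fx'],c['cx'],c['cy'],c['R'],c['t'])
E
```

```text
pics
{'t': 0.0, 'ee_pos': array([156.53516732, 526.96541181, 238.11814491]), 'orientation': array([ 1.43911552e-01,  9.89590264e-01, -7.12676489e-04, -2.59506077e-04]), 'finger_gap': 87.83045949316526, 'force': array([0.20629349, 1.32236923, 0.17405891])}
top 363.27892475997584 260.4404901070805 194.50842070158527 [[ 1.63560950e-03 -9.99627924e-01 -2.72275227e-02]
 [-9.98893899e-01 -3.53701744e-04 -4.70197098e-02]
 [ 4.69925845e-02  2.72743122e-02 -9.98522813e-01]] [  89.93176444  547.45285447 1070.08076953]
side 462.7236634626839 261.88922729599255 192.82858547432753 [[ 0.75510296 -0.65559886 -0.0031079 ]
 [-0.3732213  -0.42596025 -0.82417457]
 [ 0.53900407  0.62349659 -0.56632731]] [-368.72528239  312.2965268   891.33224806]
```

View pics/top0.png

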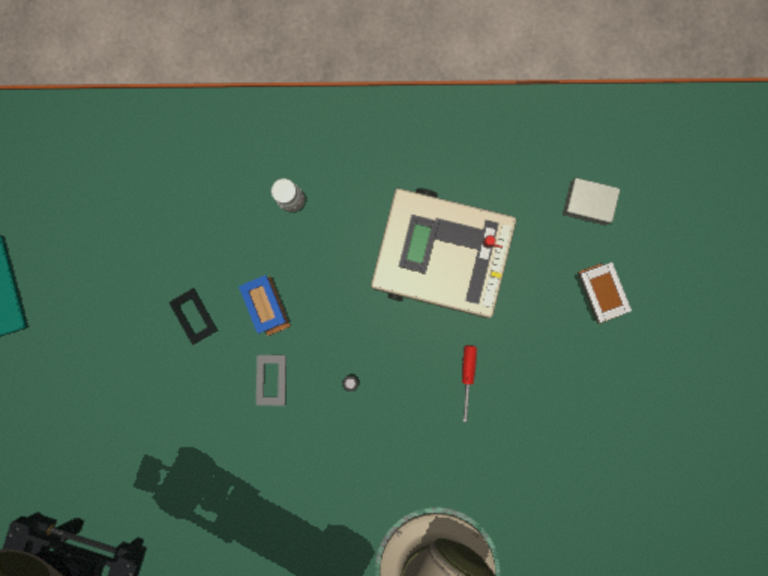

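View pics/side0.png

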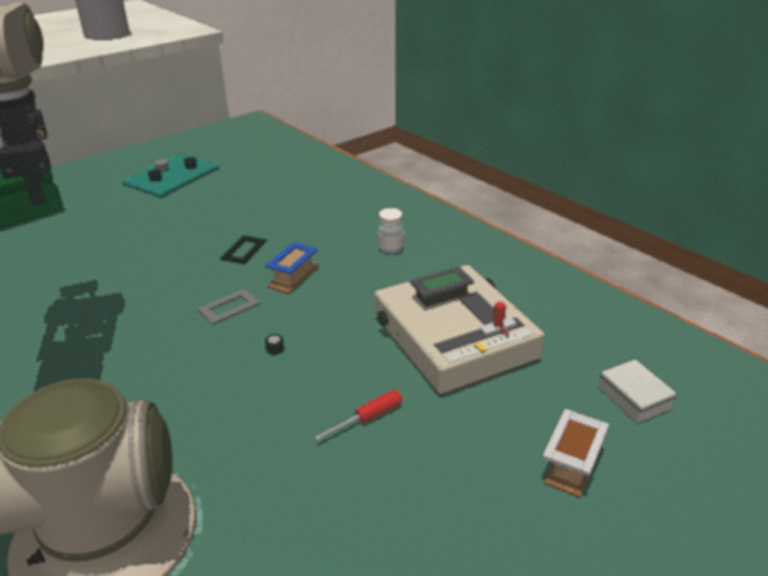

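The top view (768 px scale) shows the blue separator on its rest at (264,305), the amber filter at (605,292), the stand at (443,252), the red knob at (490,241) and the yellow marker at (496,274). The side view shows the same objects unobstructed: blue at (292,258), filter at (577,440) and the stand at (458,325). I'll fit the poses from the silhouettes in both views.

```bash
cat > fit.py <<'E'
import numpy as np,cv2
from scipy.optimize import minimize
S=8
def proj(c,P):
    X=np.atleast_2d(P)@c['R'].T+c['t'];return X[:,:2]/X[:,2:]*c['fx']+[c['cx'],c['cy']]
def back(c,uv,z):
    d=np.c_[(np.atleast_2d(uv)-[c['cx'],c['cy']])/c['fx'],np.ones(len(np.atleast_2d(uv)))]@c['R']
    o=-c['R'].T@c['t'];return o+d*((z-o[2])/d[:,2])[:,None]
def box(p,dx,dy,z0,z1):
    a=np.array([[i,j] for i in(-.5,.5) for j in(-.5,.5)])*[dx,dy]
    r=np.array([[np.cos(p[2]),-np.sin(p[2])],[np.sin(p[2]),np.cos(p[2])]])
    b=a@r.T+p[:2];return np.vstack([np.c_[b,np.full(4,z)] for z in(z0,z1)])
def mask(c,f,roi):   # roi x0,y0,x1,y1 in native px ; returns upsampled hull
    x0,y0,x1,y1=roi;im=cv2.resize(c['color'][y0:y1,x0:x1],None,fx=S,fy=S,interpolation=cv2.INTER_CUBIC).astype(int)
    m=f(im[...,0],im[...,1],im[...,2]).astype(np.uint8)
    m=cv2.morphologyEx(m,cv2.MORPH_OPEN,np.ones((5,5)))
    n,l,s,_=cv2.connectedComponentsWithStats(m);m=(l==1+s[1:,4].argmax()).astype(np.uint8)
    h=cv2.convexHull(np.argwhere(m)[:,::-1].astype(np.int32).reshape(-1,1,2))
    o=np.zeros_like(m);cv2.fillConvexPoly(o,h,1);return o
def fill(c,P,roi,shape):
    q=((proj(c,P)-[roi[0],roi[1]]+.5)*S-.5);h=cv2.convexHull((q*16).astype(np.int32).reshape(-1,1,2))
    o=np.zeros(shape,np.uint8);cv2.fillConvexPoly(o,h,1,shift=4);return o
def fit(views,f,dims,p0,joint=True):
    ms=[(c,roi,mask(c,f,roi)) for c,roi in views]
    def cost(p):
        e=0
        for c,roi,m in ms:
            o=fill(c,box(p,*dims),roi,m.shape);e+=1-(o&m).sum()/(o|m).sum()
        return e/len(ms)
    p0=np.array(p0,float);best=None
    for _ in range(3):
        s=np.vstack([p0,p0+[8,0,0],p0+[0,8,0],p0+[0,0,.12]])
        r=minimize(cost,p0,method='Nelder-Mead',options=dict(initial_simplex=s,xatol=.02,fatol=1e-5));p0=r.x
    return r.x,r.fun
E
cat > m1.py <<'E'
from fit import *
import pickle
T=pickle.load(open('top.pkl','rb'));D=pickle.load(open('side.pkl','rb'))
k=2/3
def R(x0,y0,x1,y1):return tuple(int(v*k) for v in(x0,y0,x1,y1))
blue=lambda r,g,b:(b>r+45)&(b>g+25)
white=lambda r,g,b:(r>125)&(b>115)&(abs(r-b)<50)
beige=lambda r,g,b:(r>g-2)&(r>115)
for name,f,dims,uv,rt,rd in[
 ('sep',blue,(100,58,40,45),(264,305),R(225,260,305,350),R(250,230,335,300)),
 ('filter',white,(100,64,40,48),(605,292),R(565,250,645,335),R(530,395,625,500)),
 ('stand',beige,(200,240,0,60),(443,252),R(350,170,540,335),R(360,255,560,400))]:
    p=back(T,np.array(uv)*k,dims[3])[0]
    for y0 in ((0.2,-.2,.5,-.5) if name!='stand' else (-.15,.15)):
        out=[fit(v,f,dims,[p[0],p[1],y0]) for v in([(T,rt)],[(D,rd)],[(T,rt),(D,rd)])]
        print(name,y0,[(np.round(a,2).tolist(),round(e,3)) for a,e in out])
# features
def cen(c,f,roi,z):
    x0,y0,x1,y1=roi;im=c['color'][y0:y1,x0:x1].astype(int);m=f(im[...,0],im[...,1],im[...,2]).astype(np.uint8)
    n,l,s,ce=cv2.connectedComponentsWithStats(m);i=1+s[1:,4].argmax();return back(c,ce[i]+[x0,y0],z)[0],s[i,4]
grn=lambda r,g,b:(g>r+20)&(g>b+8)
yel=lambda r,g,b:(r>b+70)&(g>b+50)
red=lambda r,g,b:(r>g+70)&(r>b+70)
for n,f,z,rt,rd in[('green',grn,93,R(405,215,435,270),R(415,268,475,297)),('mark',yel,66,R(480,262,510,285),R(470,335,495,358)),('knob',red,100,R(475,225,508,255),R(485,295,515,345))]:
    print(n,cen(T,f,rt,z),cen(D,f,rd,z))
E
python3 m1.py
```

```text
sep 0.2 [([522.93, 342.15, 0.4], np.float64(0.01)), ([522.96, 344.26, 0.41], np.float64(0.035)), ([522.82, 342.48, 0.4], np.float64(0.04))]
sep -0.2 [([522.96, 342.16, 0.4], np.float64(0.01)), ([522.93, 344.32, 0.41], np.float64(0.034)), ([522.8, 342.5, 0.4], np.float64(0.04))]
sep 0.5 [([522.95, 342.16, 0.4], np.float64(0.01)), ([522.93, 344.33, 0.41], np.float64(0.034)), ([522.81, 342.48, 0.4], np.float64(0.04))]
sep -0.5 [([522.97, 342.17, 0.4], np.float64(0.009)), ([522.7, 344.39, 0.4], np.float64(0.035)), ([522.8, 342.49, 0.4], np.float64(0.04))]
filter 0.2 [([546.56, -321.58, 0.37], np.float64(0.023)), ([548.42, -319.22, 0.35], np.float64(0.035)), ([546.85, -320.5, 0.36], np.float64(0.042))]
filter -0.2 [([546.57, -321.56, 0.37], np.float64(0.023)), ([548.43, -319.23, 0.35], np.float64(0.035)), ([546.83, -320.47, 0.36], np.float64(0.042))]
filter 0.5 [([546.51, -321.42, 0.36], np.float64(0.024)), ([548.53, -318.89, 0.35], np.float64(0.036)), ([546.81, -320.51, 0.36], np.float64(0.042))]
filter -0.5 [([546.33, -321.44, 0.36], np.float64(0.024)), ([548.41, -319.24, 0.35], np.float64(0.035)), ([546.82, -320.38, 0.35], np.float64(0.042))]
stand -0.15 [([621.32, -9.91, -0.25], np.float64(0.031)), ([633.46, -2.07, -0.26], np.float64(0.117)), ([622.86, -9.96, -0.26], np.float64(0.083))]
stand 0.15 [([622.19, -10.77, -0.24], np.float64(0.031)), ([634.14, -2.58, -0.26], np.float64(0.117)), ([623.39, -10.22, -0.26], np.float64(0.083))]
green (array([634.12924117,  37.84819621,  93.        ]), np.int32(269)) (array([631.42439758,  36.6396633 ,  93.        ]), np.int32(162))
mark (array([ 578.58660451, -109.39562823,   66.        ]), np.int32(26)) (array([ 576.22400142, -109.43596293,   66.        ]), np.int32(29))
knob (array([637.16611577, -95.3527176 , 100.        ]), np.int32(38)) (array([644.0852552 , -86.12938094, 100.        ]), np.int32(30))
```

Request:
{"op": "jog_arm", "data": {
  "moves": [
    {"translation": [0.458, -0.2305, -0.12], "rot": [0, 0, 1]},
    {"translation": [0.458, -0.2305, -0.12], "rot": [0, 0, 1]},
    {"translation": [0.458, -0.2305, -0.12], "rot": [0, 0, 1]},
    {"translation": [0.458, -0.2305, -0.12], "rot": [0, 0, 1]},
    {"translation": [0.458, -0.2305, -0.12], "rot": [0, 0, 1]},
    {"translation": [0.458, -0.2305, -0.12], "rot": [0, 0, 1]},
    {"translation": [0.458, -0.2305, -0.12], "rot": [0, 0, 1]},
    {"translation": [0.458, -0.2305, -0.12], "rot": [0, 0, 1]},
    {"translation": [0.458, -0.2305, -0.12], "rot": [0, 0, 1]},
    {"translation": [0.458, -0.2305, -0.12], "rot": [0, 0, 1]},
    {"translation": [0.458, -0.2305, -0.12], "rot": [0, 0, 1]},
    {"translation": [0.458, -0.2305, -0.12], "rot": [0, 0, 1]},
    {"translation": [0.458, -0.2305, -0.12], "rot": [0, 0, 1]}
  ],
  "gripper": 1,
  "squeeze": 12
}}

```text
t: 1.18
ee_pos: [522.9, 342.6, 142.2]
orientation: [-0.105, 0.994, -0.0, -0.001]
force: [-0.8, -0.2, -0.2]
finger_gap: 88.5
finger_force: 0.0
```

Request:
{"op": "jog_arm", "data": {
  "moves": [
    {"translation": [0, 0, -0.05], "rot": [0, 0, 0.38]},
    {"translation": [0, 0, -0.09], "rot": [0, 0, 0.38]},
    {"translation": [0, 0, -0.12], "rot": [0, 0, 0.38]},
    {"translation": [0, 0, -0.135], "rot": [0, 0, 0.38]},
    {"translation": [0, 0, -0.145], "rot": [0, 0, 0.38]},
    {"translation": [0, 0, -0.149], "rot": [0, 0, 0.38]},
    {"translation": [0, 0, -0.149], "rot": [0, 0, 0.38]},
    {"translation": [0, 0, -0.149], "rot": [0, 0, 0.38]}
  ]
}}

```text
t: 1.85
ee_pos: [523.1, 343.5, 24.7]
orientation: [-0.2, 0.98, 0.0, 0.001]
force: [-0.2, 0.0, -0.3]
finger_gap: 88.1
finger_force: 0.0
```

Request:
{"op": "jog_arm", "data": {
  "moves": [
    {"translation": [0, 0, 0], "rot": [0, 0, 0]},
    {"translation": [0, 0, 0], "rot": [0, 0, 0]},
    {"translation": [0, 0, 0], "rot": [0, 0, 0]},
    {"translation": [0, 0, 0], "rot": [0, 0, 0]},
    {"translation": [0, 0, 0], "rot": [0, 0, 0]},
    {"translation": [0, 0, 0], "rot": [0, 0, 0]},
    {"translation": [0, 0, 0], "rot": [0, 0, 0]},
    {"translation": [0, 0, 0], "rot": [0, 0, 0]},
    {"translation": [0, 0, 0], "rot": [0, 0, 0]},
    {"translation": [0, 0, 0], "rot": [0, 0, 0]}
  ],
  "gripper": 0.2
}}

```text
t: 2.68
ee_pos: [523.1, 342.8, 23.7]
orientation: [-0.199, 0.98, 0.0, 0.0]
force: [0.8, -0.3, 2.9]
finger_gap: 57.5
finger_force: 12.0
```

Request:
{"op": "jog_arm", "data": {
  "moves": [
    {"translation": [0, 0, 0.02], "rot": [0, 0, 0]},
    {"translation": [0, 0, 0.05], "rot": [0, 0, 0]},
    {"translation": [0, 0, 0.09], "rot": [0, 0, 0]},
    {"translation": [0, 0, 0.13], "rot": [0, 0, 0]},
    {"translation": [0, 0, 0.16], "rot": [0, 0, 0]},
    {"translation": [0.1375, -0.382, 0.16], "rot": [0, 0, -1]},
    {"translation": [0.1375, -0.382, 0.16], "rot": [0, 0, -1]},
    {"translation": [0.1375, -0.382, 0.16], "rot": [0, 0, -1]},
    {"translation": [0.1375, -0.382, 0.16], "rot": [0, 0, -1]},
    {"translation": [0.1375, -0.382, 0.16], "rot": [0, 0, -1]},
    {"translation": [0.1375, -0.382, 0.16], "rot": [0, 0, -1]},
    {"translation": [0.1375, -0.382, 0.16], "rot": [0, 0, -1]},
    {"translation": [0.1375, -0.382, 0.16], "rot": [0, 0, -1]},
    {"translation": [0.1375, -0.382, 0.16], "rot": [0, 0, -1]},
    {"translation": [0.1375, -0.382, 0.16], "rot": [0, 0, -1]},
    {"translation": [0.1375, -0.382, 0.16], "rot": [0, 0, -1]}
  ]
}}

```text
t: 4.02
ee_pos: [632.6, 37.9, 151.2]
orientation: [0.049, 0.999, 0.0, -0.0]
force: [-0.3, -0.2, -0.6]
finger_gap: 57.3
finger_force: 12.0
```

Request:
{"op": "jog_arm", "data": {
  "moves": [
    {"translation": [0, 0, -0.04], "rot": [0, 0, -0.3]},
    {"translation": [0, 0, -0.05], "rot": [0, 0, -0.3]},
    {"translation": [0, 0, -0.05], "rot": [0, 0, -0.3]},
    {"translation": [0, 0, -0.05], "rot": [0, 0, -0.3]}
  ]
}}

```text
t: 4.35
ee_pos: [632.7, 38.7, 111.7]
orientation: [0.123, 0.992, 0.0, -0.0]
force: [0.8, -0.1, -1.0]
finger_gap: 57.2
finger_force: 12.0
```

Run:
```python
from bench import env
from fit import *
import pickle
o=env.get_obs();print(o['ee_pos'],o['orientation'],o['finger_gap'],o['finger_force'])
T=env.capture('top');D=env.capture('side')
pickle.dump((T,D),open('c1.pkl','wb'))
d=D['color'][140:290,220:400,::-1];t=T['color'][100:230,230:360,::-1]
cv2.imwrite('pics/c1.png',np.hstack([cv2.resize(d,(432,360),interpolation=cv2.INTER_CUBIC),cv2.resize(t,(360,360),interpolation=cv2.INTER_CUBIC)]))
```

```text
[632.74499087  38.65220743 111.73176357] [ 1.22538154e-01  9.92463775e-01  6.50210881e-05 -2.27255047e-04] 57.16500958326853 12.00004868209362
```

View pics/c1.png

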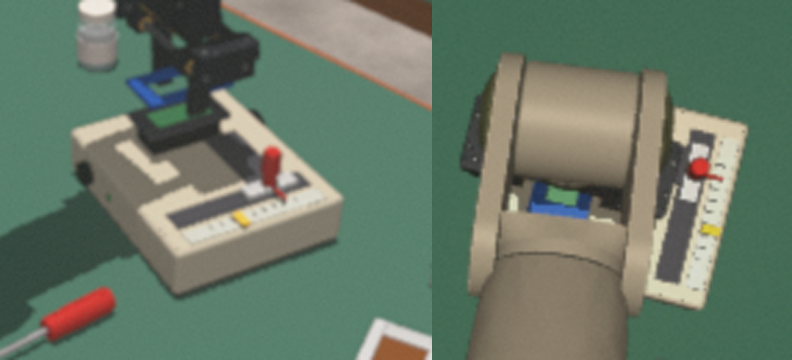

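The crop shows the separator held level over the green filter (side part, around (175,90)) with the knob and marker untouched. Next I lower it.

Request:
{"op": "jog_arm", "data": {
  "moves": [
    {"translation": [0, 0, -0.015], "rot": [0, 0, 0]},
    {"translation": [0, 0, -0.027], "rot": [0, 0, 0]},
    {"translation": [0, 0, -0.035], "rot": [0, 0, 0]},
    {"translation": [0, 0, -0.039], "rot": [0, 0, 0]},
    {"translation": [0, 0, -0.042], "rot": [0, 0, 0]},
    {"translation": [0, 0, -0.0435], "rot": [0, 0, 0]},
    {"translation": [0, 0, -0.0435], "rot": [0, 0, 0]},
    {"translation": [0, 0, -0.0435], "rot": [0, 0, 0]}
  ]
}}

```text
t: 5.12
ee_pos: [633.2, 37.1, 77.1]
orientation: [0.124, 0.992, -0.0, 0.0]
force: [0.3, 0.4, -0.1]
finger_gap: 57.7
finger_force: 12.0
```

Request:
{"op": "jog_arm", "data": {
  "moves": [
    {"translation": [0, 0, -0.001], "rot": [0, 0, 0]},
    {"translation": [0, 0, -0.0015], "rot": [0, 0, 0]},
    {"translation": [0, 0, -0.0015], "rot": [0, 0, 0]}
  ]
}}

```text
t: 5.37
ee_pos: [633.3, 37.1, 76.7]
orientation: [0.124, 0.992, -0.0, 0.001]
force: [-2.2, 0.7, 5.5]
finger_gap: 57.2
finger_force: 12.0
```

Request:
{"op": "jog_arm", "data": {
  "moves": [
    {"translation": [0, 0, 0], "rot": [0, 0, 0]},
    {"translation": [0, 0, 0], "rot": [0, 0, 0]},
    {"translation": [0, 0, 0], "rot": [0, 0, 0]},
    {"translation": [0, 0, 0], "rot": [0, 0, 0]},
    {"translation": [0, 0, 0], "rot": [0, 0, 0]},
    {"translation": [0, 0, 0], "rot": [0, 0, 0]},
    {"translation": [0, 0, 0.03], "rot": [0, 0, 0]},
    {"translation": [0, 0, 0.07], "rot": [0, 0, 0]},
    {"translation": [0, 0, 0.11], "rot": [0, 0, 0]}
  ],
  "gripper": 1
}}

```text
t: 6.12
ee_pos: [632.6, 37.2, 164.0]
orientation: [0.124, 0.992, 0.0, -0.001]
force: [0.5, -0.3, 0.3]
finger_gap: 88.0
finger_force: 0.0
```

Request:
{"op": "jog_arm", "data": {
  "moves": [
    {"translation": [-0.107, -0.447, 0], "rot": [0, 0, 1]},
    {"translation": [-0.107, -0.447, 0], "rot": [0, 0, 1]},
    {"translation": [-0.107, -0.447, 0], "rot": [0, 0, 1]},
    {"translation": [-0.107, -0.447, 0], "rot": [0, 0, 1]},
    {"translation": [-0.107, -0.447, 0], "rot": [0, 0, 1]},
    {"translation": [-0.107, -0.447, 0], "rot": [0, 0, 1]},
    {"translation": [-0.107, -0.447, 0], "rot": [0, 0, 1]},
    {"translation": [-0.107, -0.447, 0], "rot": [0, 0, 1]},
    {"translation": [-0.107, -0.447, 0], "rot": [0, 0, 1]},
    {"translation": [-0.107, -0.447, 0], "rot": [0, 0, 1]},
    {"translation": [-0.107, -0.447, 0], "rot": [0, 0, 1]},
    {"translation": [-0.107, -0.447, 0], "rot": [0, 0, 1]}
  ]
}}

```text
t: 7.12
ee_pos: [547.5, -319.8, 163.4]
orientation: [-0.125, 0.992, 0.0, -0.0]
force: [-0.1, 0.5, -0.8]
finger_gap: 88.1
finger_force: 0.0
```

```bash
cat > m2.py <<'E'
from bench import env
from fit import *
import pickle
o=env.get_obs();print(o['t'],o['ee_pos'],o['orientation'])
T=env.capture('top');D=env.capture('side');pickle.dump((T,D),open('c2.pkl','wb'))
blue=lambda r,g,b:(b>r+45)&(b>g+25)
dims=(100,58,93,98);rt=(255,130,300,190);rd=(260,165,330,210)
for v in([(T,rt)],[(D,rd)],[(T,rt),(D,rd)]):print(fit(v,blue,dims,[633,37,-.25]))
d=D['color'][160:260,240:370,::-1];t=T['color'][115:215,240:350,::-1]
cv2.imwrite('pics/c2.png',np.hstack([cv2.resize(d,(429,330),interpolation=cv2.INTER_CUBIC),cv2.resize(t,(363,330),interpolation=cv2.INTER_CUBIC)]))
E
python3 m2.py
```

```text
7.1167 [ 547.45882454 -319.84317014  163.38672878] [-1.25163610e-01  9.92136062e-01  3.20716670e-04 -5.45312727e-05]
(array([ 6.32990262e+02,  3.67266979e+01, -2.54163652e-01]), np.float64(0.013716840896730975))
(array([ 6.32425285e+02,  3.77589965e+01, -2.44349284e-01]), np.float64(0.021943573667711602))
(array([ 6.32882594e+02,  3.70065428e+01, -2.53643889e-01]), np.float64(0.028748179739879587))
```

View pics/c2.png

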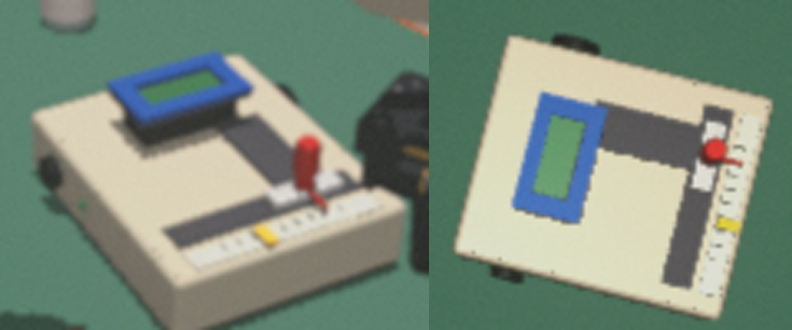

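The separator lies flat and centred on the green filter (top part, centre (560,157), green window centred in it). Fitted pose is (632.9, 37.0) with yaw -0.25. Now the amber filter.

Request:
{"op": "jog_arm", "data": {
  "moves": [
    {"translation": [0, 0, -0.05], "rot": [0, 0, 0.22]},
    {"translation": [0, 0, -0.09], "rot": [0, 0, 0.22]},
    {"translation": [0, 0, -0.125], "rot": [0, 0, 0.22]},
    {"translation": [0, 0, -0.15], "rot": [0, 0, 0.22]},
    {"translation": [0, 0, -0.165], "rot": [0, 0, 0.22]},
    {"translation": [0, 0, -0.173], "rot": [0, 0, 0.22]},
    {"translation": [0, 0, -0.173], "rot": [0, 0, 0.22]},
    {"translation": [0, 0, -0.173], "rot": [0, 0, 0.22]}
  ]
}}

```text
t: 7.88
ee_pos: [548.1, -320.3, 26.2]
orientation: [-0.18, 0.984, -0.001, 0.001]
force: [0.1, 0.1, 0.9]
finger_gap: 87.8
finger_force: 0.0
```

Request:
{"op": "jog_arm", "data": {
  "moves": [
    {"translation": [0, 0, 0], "rot": [0, 0, 0]},
    {"translation": [0, 0, 0], "rot": [0, 0, 0]},
    {"translation": [0, 0, 0], "rot": [0, 0, 0]},
    {"translation": [0, 0, 0], "rot": [0, 0, 0]},
    {"translation": [0, 0, 0], "rot": [0, 0, 0]},
    {"translation": [0, 0, 0], "rot": [0, 0, 0]},
    {"translation": [0, 0, 0], "rot": [0, 0, 0]},
    {"translation": [0, 0, 0], "rot": [0, 0, 0]},
    {"translation": [0, 0, 0], "rot": [0, 0, 0]},
    {"translation": [0, 0, 0], "rot": [0, 0, 0]}
  ],
  "gripper": 0.3,
  "squeeze": 25
}}

```text
t: 8.72
ee_pos: [547.6, -320.5, 25.7]
orientation: [-0.18, 0.984, -0.0, 0.0]
force: [-0.7, 1.4, 6.6]
finger_gap: 63.4
finger_force: 25.0
```

Request:
{"op": "jog_arm", "data": {
  "moves": [
    {"translation": [0, 0, 0.015], "rot": [0, 0, 0]},
    {"translation": [0, 0, 0.04], "rot": [0, 0, 0]},
    {"translation": [0, 0, 0.075], "rot": [0, 0, 0]},
    {"translation": [0, 0, 0.115], "rot": [0, 0, 0]},
    {"translation": [0, 0, 0.15], "rot": [0, 0, 0]},
    {"translation": [0, 0, 0.16], "rot": [0, 0, 0]},
    {"translation": [0.107, 0.4466, 0.16], "rot": [0, 0, -1]},
    {"translation": [0.107, 0.4466, 0.16], "rot": [0, 0, -1]},
    {"translation": [0.107, 0.4466, 0.16], "rot": [0, 0, -1]},
    {"translation": [0.107, 0.4466, 0.16], "rot": [0, 0, -1]},
    {"translation": [0.107, 0.4466, 0.16], "rot": [0, 0, -1]},
    {"translation": [0.107, 0.4466, 0.16], "rot": [0, 0, -1]},
    {"translation": [0.107, 0.4466, 0.16], "rot": [0, 0, -1]},
    {"translation": [0.107, 0.4466, 0.16], "rot": [0, 0, -1]},
    {"translation": [0.107, 0.4466, 0.16], "rot": [0, 0, -1]},
    {"translation": [0.107, 0.4466, 0.16], "rot": [0, 0, -1]},
    {"translation": [0.107, 0.4466, 0.16], "rot": [0, 0, -1]},
    {"translation": [0.107, 0.4466, 0.16], "rot": [0, 0, -1]}
  ]
}}

```text
t: 10.22
ee_pos: [632.7, 36.6, 152.4]
orientation: [0.069, 0.998, -0.0, -0.001]
force: [0.2, 0.3, -2.1]
finger_gap: 63.8
finger_force: 25.0
```

Request:
{"op": "jog_arm", "data": {
  "moves": [
    {"translation": [0, 0, -0.03], "rot": [0, 0, -0.23]},
    {"translation": [0, 0, -0.045], "rot": [0, 0, -0.23]},
    {"translation": [0, 0, -0.05], "rot": [0, 0, -0.23]},
    {"translation": [0, 0, -0.05], "rot": [0, 0, -0.23]},
    {"translation": [0, 0, -0.05], "rot": [0, 0, -0.23]}
  ]
}}

```text
t: 10.63
ee_pos: [633.2, 35.8, 113.7]
orientation: [0.127, 0.992, -0.0, 0.0]
force: [-0.0, 0.4, -1.3]
finger_gap: 63.3
finger_force: 25.0
```

Request:
{"op": "jog_arm", "data": {
  "moves": [
    {"translation": [0, 0, -0.015], "rot": [0, 0, 0]},
    {"translation": [0, 0, -0.025], "rot": [0, 0, 0]},
    {"translation": [0, 0, -0.031], "rot": [0, 0, 0]},
    {"translation": [0, 0, -0.035], "rot": [0, 0, 0]},
    {"translation": [0, 0, -0.037], "rot": [0, 0, 0]},
    {"translation": [0, 0, -0.038], "rot": [0, 0, 0]},
    {"translation": [0, 0, -0.0385], "rot": [0, 0, 0]},
    {"translation": [0, 0, -0.0385], "rot": [0, 0, 0]},
    {"translation": [0, 0, -0.0385], "rot": [0, 0, 0]}
  ]
}}

```text
t: 11.38
ee_pos: [633.0, 36.8, 83.7]
orientation: [0.126, 0.992, -0.0, 0.0]
force: [-4.6, -0.6, 5.2]
finger_gap: 63.6
finger_force: 25.0
```

Request:
{"op": "jog_arm", "data": {
  "moves": [
    {"translation": [0, 0, 0], "rot": [0, 0, 0]},
    {"translation": [0, 0, 0], "rot": [0, 0, 0]},
    {"translation": [0, 0, 0], "rot": [0, 0, 0]},
    {"translation": [0, 0, 0], "rot": [0, 0, 0]},
    {"translation": [0, 0, 0], "rot": [0, 0, 0]},
    {"translation": [0, 0, 0], "rot": [0, 0, 0]},
    {"translation": [0, 0, 0], "rot": [0, 0, 0]},
    {"translation": [0, 0, 0.02], "rot": [0, 0, 0]},
    {"translation": [0, 0, 0.06], "rot": [0, 0, 0]},
    {"translation": [0, 0, 0.1], "rot": [0, 0, 0]},
    {"translation": [-0.1, -0.15, 0.12], "rot": [0, 0, 0]},
    {"translation": [-0.2, -0.3, 0.12], "rot": [0, 0, 0]},
    {"translation": [-0.2, -0.3, 0.12], "rot": [0, 0, 0]},
    {"translation": [-0.2, -0.3, 0.12], "rot": [0, 0, 0]},
    {"translation": [-0.2, -0.3, 0.12], "rot": [0, 0, 0]},
    {"translation": [-0.2, -0.3, 0.12], "rot": [0, 0, 0]},
    {"translation": [-0.2, -0.3, 0.12], "rot": [0, 0, 0]},
    {"translation": [-0.2, -0.3, 0.12], "rot": [0, 0, 0]}
  ],
  "gripper": 1
}}

```text
t: 12.88
ee_pos: [470.3, -207.9, 178.8]
orientation: [0.129, 0.992, -0.001, -0.0]
force: [0.4, -0.4, -0.6]
finger_gap: 88.2
finger_force: 0.0
```

```bash
cat > m3.py <<'E'
from bench import env
from fit import *
import pickle
o=env.get_obs();print(o['t'],o['ee_pos'],o['orientation'])
T=env.capture('top');D=env.capture('side');pickle.dump((T,D),open('c3.pkl','wb'))
am=lambda r,g,b:(r>g+40)&(r>b+50)
def cen(c,f,roi,z):
    x0,y0,x1,y1=roi;im=c['color'][y0:y1,x0:x1].astype(int);m=f(im[...,0],im[...,1],im[...,2]).astype(np.uint8)
    n,l,s,ce=cv2.connectedComponentsWithStats(m);i=1+s[1:,4].argmax();return back(c,ce[i]+[x0,y0],z)[0],s[i,4]
yel=lambda r,g,b:(r>b+70)&(g>b+50)
for n,f,z,a,b in[('amber',am,106,(260,135,300,185),(268,165,325,205)),('mark',yel,66,(315,170,345,195),(310,220,335,242))]:
    print(n,cen(T,f,a,z),cen(D,f,b,z))
d=D['color'][160:260,240:370,::-1];t=T['color'][115:215,240:350,::-1]
cv2.imwrite('pics/c3.png',np.hstack([cv2.resize(d,(429,330),interpolation=cv2.INTER_CUBIC),cv2.resize(t,(363,330),interpolation=cv2.INTER_CUBIC)]))
E
python3 m3.py
```

```text
12.8833 [ 470.33660696 -207.87485743  178.79428118] [ 1.29345072e-01  9.91599270e-01 -8.60524262e-04 -1.15108567e-05]
amber (array([626.88619319,  21.04661988, 106.        ]), np.int32(59)) (array([610.29112707,  49.43080535, 106.        ]), np.int32(22))
mark (array([ 578.58660451, -109.39562823,   66.        ]), np.int32(26)) (array([ 576.27615259, -109.05315288,   66.        ]), np.int32(30))
```

View pics/c3.png

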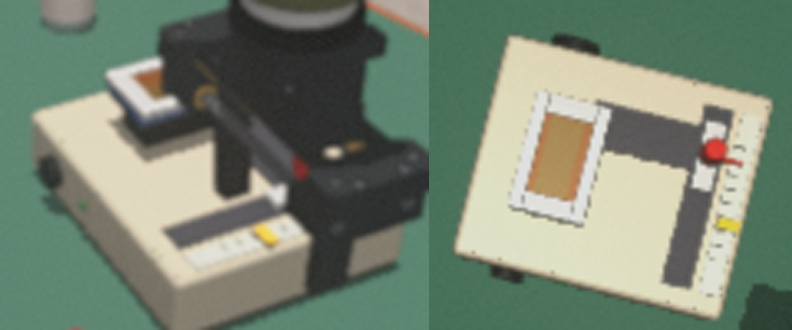

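The filter sits squarely over the separator (top part, white frame centre about (560,157)), and the marker hasn't moved. Now over the knob.

Request:
{"op": "jog_arm", "data": {
  "moves": [
    {"translation": [0.203, 0.138, 0], "rot": [0, 0, 0]},
    {"translation": [0.203, 0.138, 0], "rot": [0, 0, 0]},
    {"translation": [0.203, 0.138, 0], "rot": [0, 0, 0]},
    {"translation": [0.203, 0.138, 0], "rot": [0, 0, 0]},
    {"translation": [0.203, 0.138, 0], "rot": [0, 0, 0]},
    {"translation": [0.203, 0.138, 0], "rot": [0, 0, 0]},
    {"translation": [0.203, 0.138, -0.03], "rot": [0, 0, 0]},
    {"translation": [0.203, 0.138, -0.06], "rot": [0, 0, 0]},
    {"translation": [0.203, 0.138, -0.06], "rot": [0, 0, 0]},
    {"translation": [0.203, 0.138, -0.06], "rot": [0, 0, 0]}
  ],
  "gripper": 0.36,
  "squeeze": 30
}}

```text
t: 13.82
ee_pos: [635.1, -91.7, 129.8]
orientation: [0.126, 0.992, 0.0, -0.001]
force: [0.4, 0.2, 0.6]
finger_gap: 59.8
finger_force: 0.0
```

Run:
```python
from bench import env
from fit import *
import pickle
o=env.get_obs();print(o['t'],o['ee_pos'],o['orientation'])
T0,_=pickle.load(open('c3.pkl','rb'));print(back(T0,(326.7,160.5),111))
_,D0=pickle.load(open('c2.pkl','rb'))
red=lambda r,g,b:(r>g+60)&(r>b+60)
im=D0['color'][195:230,320:345].astype(int);m=red(im[...,0],im[...,1],im[...,2]);q=np.argwhere(m)[:,::-1]+[320,195]
for v in range(q[:,1].min(),q[:,1].max()+1):print(v,q[q[:,1]==v,0].min(),q[q[:,1]==v,0].max(),end='; ')
print();P=[[635.5,-92.8,z] for z in(111,96,70)];print(proj(D0,P),proj(T0,P))
D=env.capture('side');d=D['color'][150:260,240:370,::-1]
cv2.imwrite('pics/c4.png',cv2.resize(d,(650,550),interpolation=cv2.INTER_CUBIC))
```

```text
13.8167 [635.07077093 -91.65679754 129.78355079] [ 1.25993047e-01  9.92030340e-01  2.76208341e-04 -1.21667962e-03]
[[635.32878641 -92.03269516 111.        ]]
201 331 335; 202 330 336; 203 330 336; 204 330 336; 205 330 336; 206 330 335; 207 330 335; 208 330 335; 209 330 335; 210 330 335; 211 330 334; 212 330 334; 213 331 333; 214 331 333; 215 330 333; 216 331 333; Traceback (most recent call last):
  File "<stdin>", line 9, in <module>
    return umr_minimum(a, axis, None, out, keepdims, initial, where)
ValueError: zero-size array to reduction operation minimum which has no identity
```

The knob's back-projected position (635.3, -92.0) agrees with the model's (635.5, -92.8), so I descend and grip.

Request:
{"op": "jog_arm", "data": {
  "moves": [
    {"translation": [0, 0, -0.03], "rot": [0, 0, 0]},
    {"translation": [0, 0, -0.05], "rot": [0, 0, 0]},
    {"translation": [0, 0, -0.06], "rot": [0, 0, 0]},
    {"translation": [0, 0, -0.063], "rot": [0, 0, 0]},
    {"translation": [0, 0, -0.063], "rot": [0, 0, 0]}
  ]
}}

```text
t: 14.23
ee_pos: [635.8, -92.7, 80.8]
orientation: [0.127, 0.992, -0.0, 0.0]
force: [0.7, -1.0, 0.9]
finger_gap: 59.7
finger_force: 0.0
```

Request:
{"op": "jog_arm", "data": {
  "moves": [
    {"translation": [0, 0, 0], "rot": [0, 0, 0]},
    {"translation": [0, 0, 0], "rot": [0, 0, 0]},
    {"translation": [0, 0, 0], "rot": [0, 0, 0]},
    {"translation": [0, 0, 0], "rot": [0, 0, 0]},
    {"translation": [0, 0, 0], "rot": [0, 0, 0]},
    {"translation": [0, 0, 0], "rot": [0, 0, 0]},
    {"translation": [0, 0, 0], "rot": [0, 0, 0]},
    {"translation": [0, 0, 0], "rot": [0, 0, 0]},
    {"translation": [0, 0, 0], "rot": [0, 0, 0]},
    {"translation": [0, 0, 0], "rot": [0, 0, 0]}
  ],
  "gripper": -0.9,
  "squeeze": 30
}}

```text
t: 15.07
ee_pos: [635.9, -91.2, 80.1]
orientation: [0.126, 0.992, 0.001, 0.0]
force: [3.0, 7.5, 0.5]
finger_gap: 18.9
finger_force: 30.0
```

Request:
{"op": "jog_arm", "data": {
  "moves": [
    {"translation": [-0.006, 0.0025, 0], "rot": [0, 0, 0]},
    {"translation": [-0.012, 0.004, 0], "rot": [0, 0, 0]},
    {"translation": [-0.02, 0.006, 0], "rot": [0, 0, 0]},
    {"translation": [-0.028, 0.008, 0], "rot": [0, 0, 0]},
    {"translation": [-0.036, 0.01, 0], "rot": [0, 0, 0]},
    {"translation": [-0.044, 0.012, 0], "rot": [0, 0, 0]},
    {"translation": [-0.051, 0.014, 0], "rot": [0, 0, 0]},
    {"translation": [-0.057, 0.0155, 0], "rot": [0, 0, 0]},
    {"translation": [-0.06, 0.0165, 0], "rot": [0, 0, 0]},
    {"translation": [-0.062, 0.017, 0], "rot": [0, 0, 0]},
    {"translation": [-0.062, 0.017, 0], "rot": [0, 0, 0]},
    {"translation": [-0.062, 0.017, 0], "rot": [0, 0, 0]}
  ]
}}

```text
t: 16.07
ee_pos: [587.0, -78.8, 80.2]
orientation: [0.127, 0.992, 0.0, 0.002]
force: [7.0, 3.1, -2.8]
finger_gap: 18.7
finger_force: 30.0
```

Run:
```python
from bench import env
from fit import *
import pickle
o=env.get_obs();print(o['t'],o['ee_pos'],o['force'],o['finger_force'])
T=env.capture('top');D=env.capture('side');pickle.dump((T,D),open('c5.pkl','wb'))
d=D['color'][195:255,275:345,::-1];t=T['color'][115:215,260:350,::-1]
cv2.imwrite('pics/c5.png',np.hstack([cv2.resize(d,(490,420),interpolation=cv2.INTER_CUBIC),cv2.resize(t,(310,420)[:2],interpolation=cv2.INTER_CUBIC)]))
```

```text
16.0667 [587.01937794 -78.7946301   80.17441514] [ 7.0459054   3.14689641 -2.83970513] 30.000096060102805
```

View pics/c5.png

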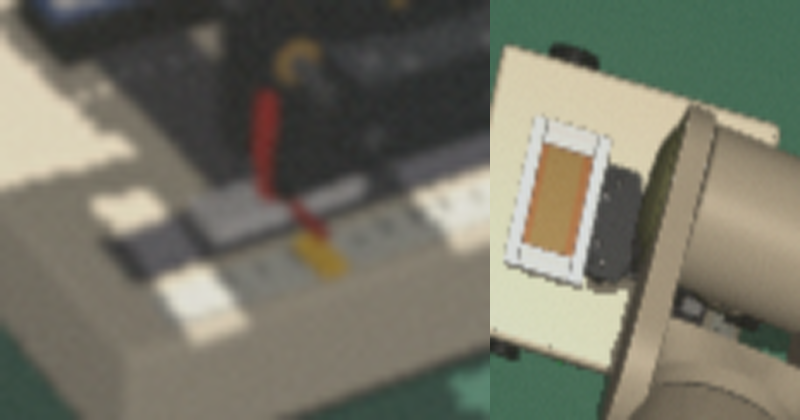

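The pointer tip is at about (322,234) in the side crop, just behind the yellow marker at (320,256). I'll measure both in the stand frame, using the closed-state picture to cancel bias.

Run:
```python
from fit import *
import pickle
C=np.array([632.9,37.0]);y=-.253;R=np.array([[np.cos(y),np.sin(y)],[-np.sin(y),np.cos(y)]])
st=lambda P:(np.atleast_2d(P)[:,:2]-C)@R.T+[0,50]
T0,D0=pickle.load(open('c2.pkl','rb'));T1,D1=pickle.load(open('c5.pkl','rb'))
def ptr(c,roi,k,ylo,yhi):
    S=6;x0,y0,x1,y1=roi;im=cv2.resize(c['color'][y0:y1,x0:x1],None,fx=S,fy=S,interpolation=cv2.INTER_CUBIC).astype(float)
    r,g,b=im[...,0],im[...,1],im[...,2];m=(r>k*g)&(r>k*b)&(r>50)
    q=(np.argwhere(m)[:,::-1]+.5)/S-.5+[x0,y0];s=st(back(c,q,71));s=s[(s[:,1]>ylo)&(s[:,1]<yhi)]
    for a in range(int(ylo),int(yhi),3):
        w=s[(s[:,1]>=a)&(s[:,1]<a+3),0]
        if len(w):print(a,len(w),w.mean().round(2),w.min().round(1),w.max().round(1),end=' | ')
    print()
print('closed');ptr(D0,(320,200,350,232),1.8,-108,-85);ptr(T0,(315,150,345,175),1.8,-108,-85)
print('now');ptr(D1,(308,205,328,235),1.8,-108,-85)
def mk(c,roi,k):
    S=6;x0,y0,x1,y1=roi;im=cv2.resize(c['color'][y0:y1,x0:x1],None,fx=S,fy=S,interpolation=cv2.INTER_CUBIC).astype(float)
    r,g,b=im[...,0],im[...,1],im[...,2];m=(r>k*b)&(g>.55*r)&(r>70)
    s=st(back(c,(np.argwhere(m)[:,::-1]+.5)/S-.5+[x0,y0],66));print('mark',len(s),s.mean(0),s.min(0),s.max(0))
mk(D0,(310,220,335,242),1.6);mk(T0,(315,170,345,195),1.6);mk(D1,(310,220,335,242),1.6)
```

```text
closed
-102 8 34.17 33.6 35.0 | -99 40 34.34 32.2 36.5 | -96 65 34.14 31.5 36.9 | -93 56 34.06 31.5 36.9 | -90 37 34.21 32.3 35.9 | -87 11 34.62 33.7 35.2 | 
-102 11 36.59 36.0 37.2 | -99 16 36.57 36.0 37.2 | -96 30 36.48 35.3 37.6 | -93 37 36.48 35.1 37.9 | -90 43 36.52 34.8 38.2 | -87 85 40.39 34.9 47.9 | 
now
-102 2 -16.04 -16.2 -15.9 | -99 23 -15.53 -16.6 -14.5 | -96 5 -15.72 -16.3 -15.2 | 
mark 1076 [ -18.57162464 -106.19007157] [ -24.60115442 -118.86871541] [-12.80200611 -93.107717  ]
mark 927 [ -16.09932718 -105.01905402] [ -21.25139326 -115.41263613] [-10.77295568 -94.37454734]
mark 1536 [ -17.19362573 -100.47792117] [ -24.95377413 -119.56196619] [ -9.38487985 -60.21023807]
```

Both views put the needed pull at about 52.3 mm, and the slide is at about 50 mm. I'll add about 2.2 mm and hold.

Request:
{"op": "jog_arm", "data": {
  "moves": [
    {"translation": [-0.0013, 0.0003, 0], "rot": [0, 0, 0]},
    {"translation": [-0.0027, 0.0007, 0], "rot": [0, 0, 0]},
    {"translation": [-0.0027, 0.0007, 0], "rot": [0, 0, 0]},
    {"translation": [-0.0027, 0.0007, 0], "rot": [0, 0, 0]},
    {"translation": [-0.0027, 0.0007, 0], "rot": [0, 0, 0]},
    {"translation": [-0.0027, 0.0007, 0], "rot": [0, 0, 0]},
    {"translation": [-0.0027, 0.0007, 0], "rot": [0, 0, 0]},
    {"translation": [-0.0027, 0.0007, 0], "rot": [0, 0, 0]},
    {"translation": [-0.0027, 0.0007, 0], "rot": [0, 0, 0]},
    {"translation": [-0.0027, 0.0007, 0], "rot": [0, 0, 0]}
  ]
}}

```text
t: 17.0
ee_pos: [585.0, -78.3, 80.2]
orientation: [0.127, 0.992, 0.0, 0.002]
force: [8.2, 3.6, -3.6]
finger_gap: 18.7
finger_force: 30.0
```

Run:
```python
from bench import env
from fit import *
o=env.get_obs();print(o['t'],o['ee_pos'],o['force'],o['finger_force'],o['finger_gap'])
D=env.capture('side');T=env.capture('top')
d=D['color'][160:255,255:350,::-1];t=T['color'][115:215,260:350,::-1]
cv2.imwrite('pics/c6.png',np.hstack([cv2.resize(d,(480,480),interpolation=cv2.INTER_CUBIC),cv2.resize(t,(310,480),interpolation=cv2.INTER_CUBIC)]))
```

```text
17.0 [584.98352925 -78.27650744  80.16854361] [ 8.15406056  3.58827424 -3.60701202] 29.999978479463607 18.662704592897718
```

View pics/c6.png

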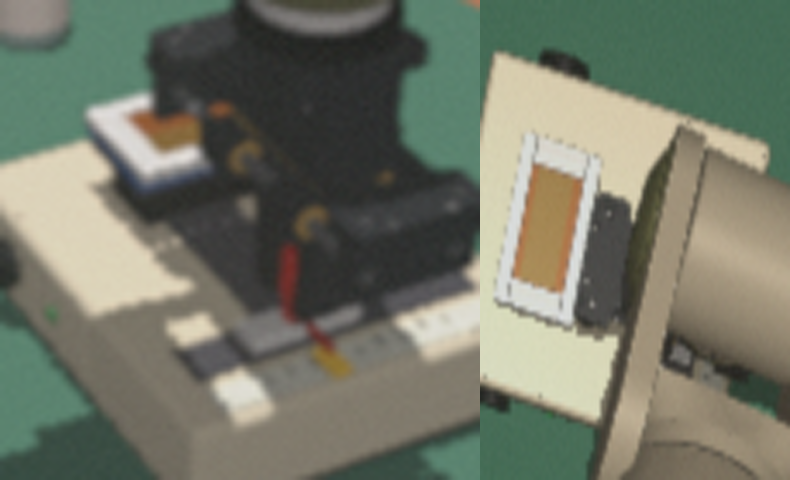

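The pointer (side crop, tip about (328,348)) is lined up with the yellow marker at (332,362). The stack is undisturbed, the pull is about 52.4 mm and the grip is 30 N. I'm handing in.

```bash
python3 -c "
from bench import env
print(env.job_done())"
```

```text
the job is handed in; nothing more can be done
None
```

The job is handed in at about 17 s: separator and amber filter stacked squarely on the green filter, and the knob held at about 52 mm pull with the pointer on the yellow marker by my camera estimate; no verdict came back.

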